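Set the green filter and lock the filter wheel

TASK

Push the round black knob down gently, just hard enough that its rubber pad bites, and turn the filter wheel until the green filter is centred in the window; the pad must never be pressed harder than 20 N onto the wheel. Then let the knob spring up and slide the red lock tab fully towards the knob, without forcing the bolt against the wheel if it is not lined up, and leave the loose vial, dropper bottle and jar alone.

Things in the scene. Friction and masses are not known exactly. Their poses are not given: they have to be found in the camera images.
- housing: filter selector: white box with a flat cover, fixed to the table, 160 (x) by 192 (y) mm, cover top 56 mm above the table. Origin on the table under the knob's axis; box spans x -80..80 and y -80..+112 mm of its own frame. Window towards its own -x, lock on its own +y side. The knob stands upright on the cover over the origin.
- window (a point): centre of the 26 mm square glazed window with a thin black bezel in the cover, 45 mm from the knob's axis towards the housing's own -x, at the cover's top (z 56 mm). Part of the black wheel and one of its coloured filters can be seen through it.
- wheel: black filter wheel hidden under the cover, on the vertical axis through the housing's origin; turns either way without limit, driven only by the knob's pad (about 0.1 N m turns it), stays where left. Six coloured discs 31 mm across, 60 degrees apart, 45 mm from the axis: counter-clockwise from above green, red, yellow, blue, white, orange. One rim notch per filter for the lock bolt.
- green_filter (a point): centre of the green filter on the wheel, 45 mm from the wheel's axis and 6.6 mm below the cover's top; it starts 0.6 to 2.1 rad counter-clockwise (seen from above) from the window, so clockwise is the short way.
- knob: round black fluted knob 40 mm across, upright on the housing's axis; grip its side. Origin on its axis, 6 mm above the cover when up; the grip runs from 12 to 42 mm above the origin. It turns freely without limit and can be pushed down up to 16 mm; a light spring (3 N rising to about 5 N) brings it up. Raised, it does not drive the wheel: see knob_top.
- lock: red ribbed lock tab between two 3 mm high rails on the cover, 26 mm (x) by 12 mm (y), its top 21 mm above the cover; origin in the middle of the tab at cover level (z 56 mm), axes as the housing's. Slides 13 mm along the housing's -y, towards the knob, from 91 mm (open, at the start) to 78 mm (locked, end stop) from the knob's axis, against about 1.5 N; stays put.
- vial: loose glass vial with dark stopper, 33 mm across, 58 mm high, origin at its underside; leave alone
- dropper: loose white dropper bottle with blue cap, 29 mm across, 80 mm high, origin at its underside; leave alone
- jar: loose small glass jar, 42 mm across, 43 mm high, origin at its underside; leave alone
- knob_top (a point): top of the knob on its axis, 104 mm above the table when up. Pushed down 2 to 9 mm (worn pad: differs each time, unseen), its rubber pad, 22 mm in radius, meets the wheel; the load then rises about 10 N per mm. Below about 5 N on the pad it slips, 8 to 15 N drives well but can still creep, so the knob's angle does not tell the wheel's. Over 20 N on the pad is too much.
- bolt_nose (a point): round nose of the lock's bolt, 18 mm nearer the knob than the tab's middle and 12 mm under the cover's top, unseen. It enters a rim notch when a filter is centred in the window to within about 4 mm, and draws the wheel exact as it goes home; otherwise it strikes the rim after about 5 mm of travel and must not be pushed against the wheel with more than 20 N.

How it is judged:
On the way, in this order (a step that is already met when the one before it is completed fails the run):
1. the green filter is turned into the window (centred within 6 mm) (horizontal distance between green_filter and window below 0.006 m), for 0.2 s.
2. the lock is slid home (y of lock in the frame of housing below 0.081 m), for 0.2 s.
At the end, for the whole second after the job is handed in: The green filter is centred in the window within 3 mm and at rest, the lock tab is slid home (at most 81 mm from the knob's axis, 78 mm being its stop), and the knob has sprung up (within 3 mm of its raised height) (horizontal distance between green_filter and window below 0.003 m and y of lock in the frame of housing below 0.081 m and z of knob in the frame of housing above 0.059 m and angular speed of wheel below 0.05 rad/s); the robot touches nothing.
It fails at once if the knob's pad is pressed onto the wheel with more than 20 N (contact force between knob and wheel above 20 N).
It fails at once if the lock bolt is forced against the wheel with more than 20 N (contact force between lock and wheel above 20 N).
It fails at once if a loose bystander (vial, dropper bottle, jar) is moved by more than 20 mm (distance of any of vial, dropper, jar from where it was at the start of the episode above 0.02 m).
It also fails if it takes over 72 s, if anything falls off the work surface, if the arm or the gripper's body presses on something with over 40 N, if the wrist force passes 120 N, or if a joint passes its speed limit or range.

ROBOT

A 6-joint arm with a two-finger parallel gripper is mounted at the origin on the work surface; the furniture and walls round the work are solid. World frame = base frame: x ahead of the robot, y to its left, z up, the work surface at z = 0. Lengths are in m, angles in rad, forces in N, time in s.
With the tool pointing down it reaches from about 0.325 to 0.775 m from the base axis. Payload 9.3 kg.
Tool frame: the origin (TCP) lies midway between the tips of the shut fingers; the grasp point (between the pads) lies 19 mm behind it; z points along the fingers, y is the line along which they close (so a half turn about z gives the same grasp; the last joint's range is limited). The gripper opens to 85 mm and grips with 20 to 120 N. Pads are 22 mm wide; open, the fingers measure 114 mm over their backs; the gripper's body (76 mm by 85 mm) begins 54 mm behind the grasp point. The pads swing forward as they close: fully open they stand 13 mm farther back than shut.
Start: joints at [-1.409, 0.259, 0.021, 1.334, 0, 1.418], TCP at [0.17, -0.523, 0.231] pointing down, gripper open.
Joint ranges: [-3.04, 3.04], [-0.91, 1.82], [-1.04, 1.36], [-1.92, 1.95], [-1.52, 1.45], [-3.14, 3.14]. Speed limits (rad/s): [2.22, 2.22, 2.79, 3.14, 3.14, 3.14].

INTERFACE

Orientations are given as a 3x3 rotation matrix whose columns are the frame's x, y, z axes.
In Python, from workcell import sensors, cams, bot gives the robot as it stands.
- The arm moves only by the tool step_arm, never from a script. Its argument "plan" is a list of rows, each a list of 3 entries, a list of its own where there are three numbers: the shift along the tool's x, y, z in fractions of the full range, 1 being 75 cm, then the turn about the tool's z in a scale on which 1.0 is 60 degrees, then the opening, from -1 (shut) to 1 (fully open). In form: [[[x, y, z], spin, hand], ...]. A call has exactly 5 rows; each row is the pose to reach, as a shift and turn from the pose commanded when the call began, along the tool's axes at that moment; what a row does not reach only later rows make up. A row lasts 1/10 s, in which the tool goes at most 50 mm and 8.59 degrees, less where a joint would pass 70% of its speed; a pose out of reach is approached as far as the arm can. No shift or turn number may pass 1 either way. A call with a gripper value outside its range is refused whole. The fingers move at their own pace and stop on an object; "newtons" is the grip in N (left out, the last holds). Time passes only in rows, so rows that repeat a pose let the fingers close, or fill a call up. It gives the time, the measured TCP pose, the force, the opening and the grip force at its end, in the units of the state.
- sensors.state(): the state, without advancing time (a new reading comes with each control period).
- cams.camera(name): name is "side" or "top" or "wrist"; returns a dict with "img" (400x640x3 uint8, red, green, blue), "mtx" (3x3 intrinsics, pixels), "k1" (the pictures are not rectified: a ray, as slopes to the right and down, at radius r is drawn at 1 + k1 r^2 times it, then the intrinsics apply), "rvec" (rotation vector, rad) and "tvec" (3), from world to camera coordinates, as OpenCV has them. Camera axes: x right, y down, z forward; pixel columns grow to the right and rows downward; lengths in m; the calibration is good to about 2 mm. A picture is of the moment at which its call begins. There is no depth.
- bot.job_done(): hands the job in; it is judged then, once.
The state is a dict: "time_s": time; "qpos": joint angles; "joint_vel": joint speeds; "tau": joint torques, N m; "tcp_pos": TCP position; "orientation": TCP orientation; "force": force on the tool from outside, world axes, zero at the start; "ft_torque": the same for the moment, N m; "gripper_width": finger opening in m; "finger_force": force on a finger pad.
Only numpy, scipy, OpenCV 4.12 (cv2) and the standard library are available. Lean on these libraries where they do the work, as an engineer would, in place of code of your own. Each camera call takes 0.05 s, during which the arm holds its last target. There are 200 camera calls.

## Working session

There is one attempt and no reset: what is moved stays moved. The work goes in short steps, Python scripts to look and compute and a tool call to move; the robot and the scene stay as the last step left them, time stands still between calls to the robot, and variables do not carry over. Pictures are saved under pics/ and viewed, at most 10 in all, crops included, and the job is handed in when it is done.

Besides the shell and the picture viewer there is one more tool, called after "Request:" in YAML: its name, and indented under it one key for each argument. step_arm: Moves the arm, as the interface text tells. Its arguments: {"type":"object","properties":{"plan":{"type":"array"},"newtons":{"type":"number"}},"required":["plan"]}

```bash
mkdir -p pics; ls
cat > h.py <<'E'
import numpy as np, cv2
from workcell import sensors, cams, bot
def ray(c,u,v):
    K=c["mtx"];x=(u-K[0][2])/K[0][0];y=(v-K[1][2])/K[1][1]
    rd=np.hypot(x,y);r=rd
    for _ in range(20): r=rd/(1+c["k1"]*r*r)
    s=r/rd if rd>0 else 1
    R,_=cv2.Rodrigues(np.array(c["rvec"],float));t=np.array(c["tvec"],float).ravel()
    return -R.T@t, R.T@np.array([x*s,y*s,1])
def onz(c,u,v,z):
    o,d=ray(c,u,v);return o+d*(z-o[2])/d[2]
def proj(c,P):
    R,_=cv2.Rodrigues(np.array(c["rvec"],float));p=R@np.array(P,float)+np.array(c["tvec"],float).ravel()
    x,y=p[0]/p[2],p[1]/p[2];f=1+c["k1"]*(x*x+y*y);K=np.array(c["mtx"])
    return K[0,0]*x*f+K[0,2],K[1,1]*y*f+K[1,2]
def save(c,n): cv2.imwrite(f"pics/{n}.png",cv2.cvtColor(c["img"],cv2.COLOR_RGB2BGR))
E
python3 - <<'E'
from h import *
for n in("top","side"):
    c=cams.camera(n);save(c,n+"0");o,d=ray(c,320,200);print(n,o,d,c["mtx"],c["k1"])
s=sensors.state();print(s)
E
```

```text
pics
top [0.39607939 0.1484404  0.95627678] [ 0.10799873 -0.0010716  -0.9942501 ] [[380.34570718   0.         323.30959503]
 [  0.         380.34570718 195.79177346]
 [  0.           0.           1.        ]] -0.08637012109396658
side [ 0.65667769 -0.36108699  0.75642627] [-0.1963449   0.5918639  -0.78176665] [[428.3843514    0.         318.57387801]
 [  0.         428.3843514  200.63680438]
 [  0.           0.           1.        ]] -0.030118774198631026
{'time_s': 0.1, 'qpos': array([-1.40860799e+00,  2.59174908e-01,  2.08855349e-02,  1.33367732e+00,
        8.58806152e-06,  1.41818652e+00]), 'joint_vel': array([-0.00132917,  0.00037081,  0.0020171 , -0.00049455, -0.00064313,
        0.00016239]), 'tau': array([ 5.34387626e-03, -5.56694734e+01,  3.45071661e+01,  1.16405060e-02,
       -1.56346368e-04, -2.92183664e-06]), 'tcp_pos': array([ 0.17025102, -0.52275882,  0.23072426]), 'orientation': array([[ 9.50858916e-01,  3.09624431e-01, -1.80512962e-04],
       [ 3.09624428e-01, -9.50858232e-01,  1.15639145e-03],
       [ 1.86404809e-04, -1.15545634e-03, -9.99999315e-01]]), 'force': array([-0.08062967, -0.03597209,  0.01694072]), 'ft_torque': array([-0.024288  ,  0.00308147, -0.03720786]), 'finger_force': 0.0, 'gripper_width': 0.08530324013230518}
```

View pics/top0.png

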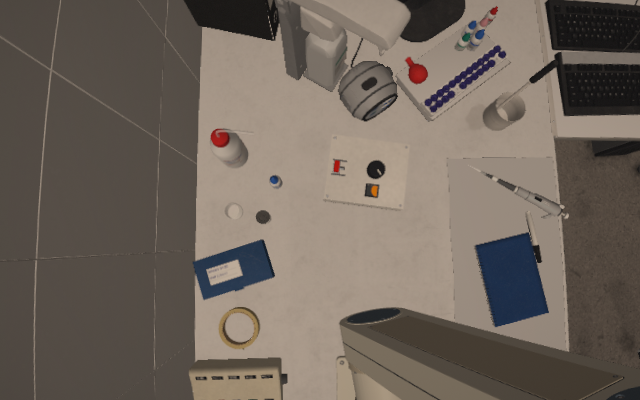

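View pics/side0.png

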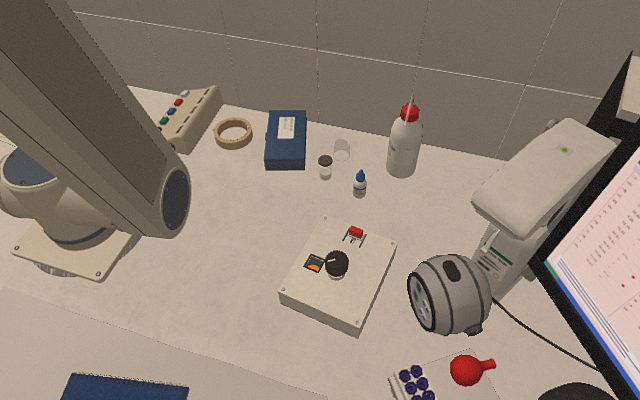

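The top view shows the housing with corners near (332,135), (408,144), (403,209) and (324,205). The knob is at (376,169), the window with orange in it at (372,190), and the red lock at (338,167). The bystanders are well off to the left, at (275,181), (234,212) and (262,217). The side view agrees: knob (337,264), window (314,263), lock (356,233).

Run:
```python
from h import *
ct=cams.camera("top");cs=cams.camera("side")
g={}
for n,c,(x0,y0,x1,y1),kb in(("top",ct,(322,130,412,215),(376,169)),("side",cs,(275,210,400,335),(337,264))):
    im=c["img"].astype(int);hsv=cv2.cvtColor(c["img"],cv2.COLOR_RGB2HSV)
    roi=np.zeros(im.shape[:2],bool);roi[y0:y1,x0:x1]=1
    red=roi&(im[...,0]>110)&(im[...,1]<60)&(im[...,2]<70)
    dark=(roi&(im.max(2)<60)).astype(np.uint8)
    ys,xs=np.nonzero(red);print(n,"red",len(xs),xs.mean(),ys.mean(),xs.min(),xs.max(),ys.min(),ys.max(),onz(c,xs.mean(),ys.mean(),.077))
    k,l,st,ce=cv2.connectedComponentsWithStats(dark)
    for i in range(1,k):
        if st[i,4]>40: print(" dark",st[i],ce[i],"z.104",onz(c,*ce[i],.104),"z.056",onz(c,*ce[i],.056))
for p in((332,135),(408,144),(403,209),(324,205)): print(p,onz(ct,*p,.056))
for p,z in(((368,90),.1),((275,181),.08),((234,212),.04),((262,217),.05)): print(p,onz(ct,*p,z))
a=ct["img"][125:220,315:420];b=cs["img"][205:340,270:405]
A=cv2.resize(a,None,fx=4,fy=4,interpolation=2);B=cv2.resize(b,None,fx=2.8,fy=2.8,interpolation=2)
o=np.zeros((400,800,3),np.uint8);o[:380,:420]=A[:380];o[:378,421:799]=B[:378,:378]
cv2.imwrite("pics/z1.png",o[...,::-1])
```

```text
top red 57 336.2105263157895 165.5438596491228 334 339 160 171 [0.57247577 0.10800222 0.077     ]
 dark [367 161  18  18 224] [375.07589286 168.98660714] z.104 [0.55773434 0.02061742 0.104     ] z.056 [0.5668387  0.01341846 0.056     ]
 dark [365 184   8  13  55] [367.78181818 190.8       ] z.104 [0.50778105 0.0389614  0.104     ] z.056 [0.51407206 0.03279557 0.056     ]
side red 102 355.1666666666667 231.44117647058823 349 362 226 237 [0.57357914 0.09943327 0.077     ]
 dark [313 251  36  26 467] [335.82012848 263.55674518] z.104 [0.56171359 0.00576341 0.104     ] z.056 [0.55472694 0.03275316 0.056     ]
(332, 135) [0.65263592 0.11559875 0.056     ]
(408, 144) [ 0.62775965 -0.06969739  0.056     ]
(403, 209) [ 0.46888454 -0.05025912  0.056     ]
(324, 205) [0.48175606 0.13816229 0.056     ]
(368, 90) [0.7490098 0.029592  0.1      ]
(275, 181) [0.53758672 0.25170981 0.08      ]
(234, 212) [0.4698431  0.35619322 0.04      ]
(262, 217) [0.45602123 0.28658007 0.05      ]
```

View pics/z1.png

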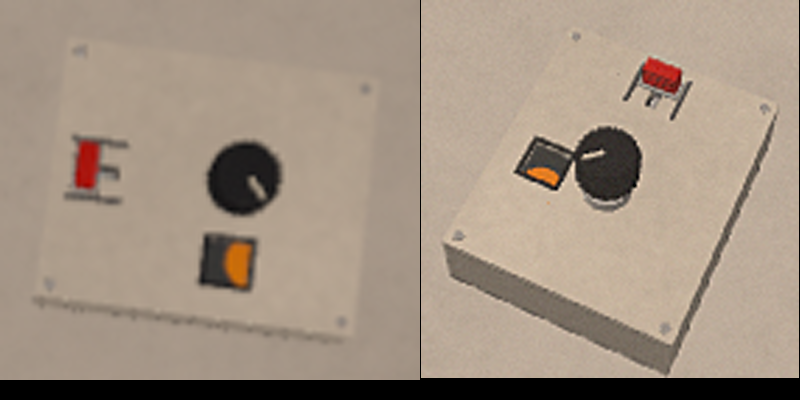

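The zoom shows orange about 15 mm counter-clockwise of the window centre, so green is roughly 1.4 rad (80°) counter-clockwise from the window. The four cover screws are at crop points (80,50), (365,88), (341,322) and (48,285).

Run:
```python
from h import *
ct=cams.camera("top");cs=cams.camera("side")
def fit(c,pts):
    P=np.array([onz(c,*p,.056)[:2] for p in pts]) # order: (+x+y),(+x-y),(-x-y),(-x+y)
    cen=P.mean(0);xa=(P[0]+P[1]-P[2]-P[3]);ya=(P[0]+P[3]-P[1]-P[2])
    yaw=(np.arctan2(xa[1],xa[0])+np.arctan2(-ya[0],ya[1]))/2
    o=cen-.016*np.array([-np.sin(yaw),np.cos(yaw)])
    print("cen",cen,"sizes",np.linalg.norm(xa)/2,np.linalg.norm(ya)/2,"yaw",yaw,np.arctan2(xa[1],xa[0]),np.arctan2(-ya[0],ya[1]),"knob",o)
q=lambda x,y,s,ox,oy:(ox+(x+.5)/s-.5,oy+(y+.5)/s-.5)
fit(ct,[q(x,y,4,315,125) for x,y in((80,50),(365,88),(341,322),(48,285))])
fit(cs,[q(x-421,y,2.8,270,205) for x,y in((765,108),(664,328),(458,236),(576,36))])
```

```text
cen [0.56256144 0.03339695] sizes 0.1449426977205225 0.1759071066107626 yaw -0.14778141970787212 -0.14963458075525382 -0.14592825866049045 knob [0.56020553 0.01757135]
cen [0.56240512 0.0312197 ] sizes 0.1438353448457788 0.17636713097381893 yaw -0.14755270203875043 -0.14534922537882328 -0.14975617869867755 knob [0.56005283 0.01539356]
```

The rows are not in the units I measure in: shifts go in shares of 75 cm and turns go in shares of 60 degrees. I convert before sending: -42.5 degrees / 60 = -0.7083.

Request:
step_arm:
  plan:
    - [[0, 0, 0], -0.1417, 1]
    - [[0, 0, 0], -0.2833, 1]
    - [[0, 0, 0], -0.425, 1]
    - [[0, 0, 0], -0.5667, 1]
    - [[0, 0, 0], -0.7083, 1]
  newtons: 40

```text
time_s: 0.8
tcp_pos: [0.1703, -0.5229, 0.2312]
orientation: [[0.487, 0.874, -0.0], [0.874, -0.487, 0.0], [0.0, -0.0, -1.0]]
force: [-0.7, -0.0, 0.4]
gripper_width: 0.0851
finger_force: 0.0
```

In the tool's units: 240 mm / 750 = 0.32, 192 mm / 750 = 0.256, -42.5 degrees / 60 = -0.7083.

Request:
step_arm:
  plan:
    - [[0.064, 0.008, 0], -0.1417, 1]
    - [[0.128, 0.0147, 0], -0.2833, 1]
    - [[0.192, 0.0227, 0], -0.425, 1]
    - [[0.256, 0.0307, 0], -0.5667, 1]
    - [[0.32, 0.0373, 0], -0.7083, 1]

```text
time_s: 1.3
tcp_pos: [0.3134, -0.3262, 0.2314]
orientation: [[-0.231, 0.973, 0.0], [0.973, 0.231, -0.0], [-0.0, 0.0, -1.0]]
force: [0.6, 0.3, 0.0]
gripper_width: 0.0856
finger_force: 0.0
```

In the tool's units: 180 mm / 750 = 0.24, 155 mm / 750 = 0.2067, -42.5 degrees / 60 = -0.7083.

Request:
step_arm:
  plan:
    - [[0.0413, 0.048, 0], -0.1417, 1]
    - [[0.0827, 0.096, 0], -0.2833, 1]
    - [[0.124, 0.144, 0], -0.425, 1]
    - [[0.1653, 0.192, 0], -0.5667, 1]
    - [[0.2067, 0.24, 0], -0.7083, 1]

```text
time_s: 1.8
tcp_pos: [0.4539, -0.1343, 0.2315]
orientation: [[-0.828, 0.561, 0.0], [0.561, 0.828, -0.0], [-0.001, 0.0, -1.0]]
force: [-0.1, -0.1, 0.3]
gripper_width: 0.0856
finger_force: 0.0
```

In the tool's units: 184 mm / 750 = 0.2453, 138 mm / 750 = 0.184, -42.5 degrees / 60 = -0.7083.

Request:
step_arm:
  plan:
    - [[-0.0013, 0.0613, 0], -0.1417, 1]
    - [[-0.0027, 0.1227, 0], -0.2833, 1]
    - [[-0.004, 0.184, 0], -0.425, 1]
    - [[-0.004, 0.2453, 0], -0.5667, 1]
    - [[-0.004, 0.2453, 0], -0.7083, 1]

```text
time_s: 2.3
tcp_pos: [0.5618, 0.0179, 0.2305]
orientation: [[-0.989, -0.15, -0.0], [-0.15, 0.989, 0.001], [-0.0, 0.001, -1.0]]
force: [-1.2, -0.9, -0.7]
gripper_width: 0.0853
finger_force: 0.0
```

In the tool's units: -42 degrees / 60 = -0.7.

Request:
step_arm:
  plan:
    - [[0, 0, 0], -0.1417, 1]
    - [[0, 0, 0], -0.2833, 1]
    - [[0, 0, 0], -0.425, 1]
    - [[0, 0, 0], -0.5667, 1]
    - [[0, 0, 0], -0.7, 1]

```text
time_s: 2.8
tcp_pos: [0.5597, 0.0139, 0.2312]
orientation: [[-0.638, -0.77, -0.0], [-0.77, 0.638, 0.0], [0.0, 0.0, -1.0]]
force: [0.3, 0.2, -0.7]
gripper_width: 0.0853
finger_force: 0.0
```

Run:
```python
from h import *
s=sensors.state();print(s["tcp_pos"],s["qpos"],s["orientation"])
I=[]
for n in("top","side","wrist"):
    c=cams.camera(n);I.append(c["img"]);
    print(n,proj(c,[.56,.0165,.104]))
c_=[cv2.resize(I[0][100:250,280:450],None,fx=2.3,fy=2),cv2.resize(I[1][180:330,250:420],None,fx=2.3,fy=2)]
o=np.zeros((550,800,3),np.uint8)
o[:300,:391]=c_[0][:300,:391];o[:300,400:791]=c_[1][:300,:391];o[300:550,:400]=cv2.resize(I[2],(400,250))
cv2.imwrite("pics/z2.png",o[...,::-1])
```

```text
[0.55966039 0.01388684 0.23118838] [-1.25087672e-01  2.75659278e-01  4.50061210e-02  1.34034714e+00
  8.59509550e-06 -1.00453599e+00] [[-6.37576240e-01 -7.70387239e-01 -2.01307827e-04]
 [-7.70387258e-01  6.37576247e-01  3.39760705e-05]
 [ 1.02174358e-04  1.76747320e-04 -9.99999979e-01]]
top (np.float64(376.8343485945032), np.float64(167.98549719212437))
side (np.float64(336.58514299064353), np.float64(258.20859788241563))
wrist (np.float64(323.6440987887498), np.float64(189.02129719697643))
```

View pics/z2.png

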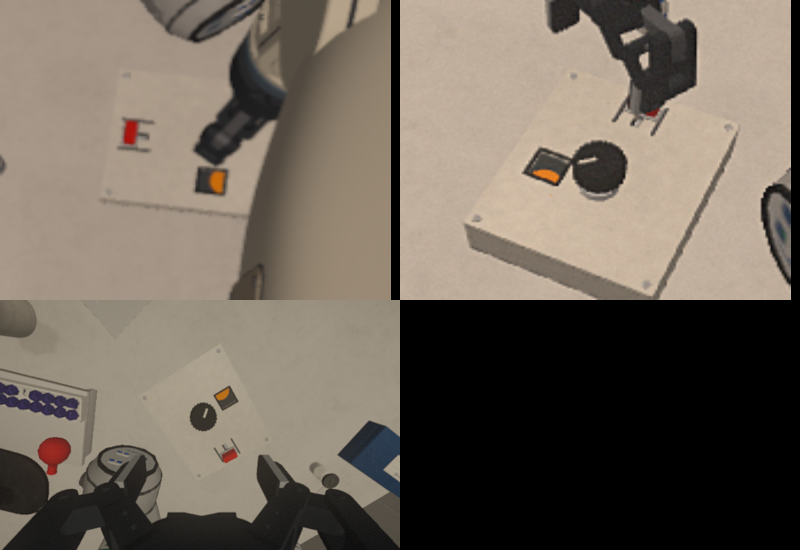

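In the top crop the window (211,180) stays visible past the arm. The side and wrist views agree with it, and the knob in the wrist image lies at the predicted pixel. I'll descend over the knob.

In the tool's units: 162 mm / 750 = 0.216, 145 mm / 750 = 0.1933.

Request:
step_arm:
  plan:
    - [[-0.0027, 0.0013, 0.0467], 0, 1]
    - [[-0.0027, 0.0013, 0.1], 0, 1]
    - [[-0.0027, 0.0013, 0.1533], 0, 1]
    - [[-0.0027, 0.0013, 0.1933], 0, 1]
    - [[-0.0027, 0.0013, 0.216], 0, 1]

```text
time_s: 3.45
tcp_pos: [0.559, 0.0161, 0.0667]
orientation: [[-0.646, -0.763, -0.003], [-0.763, 0.646, 0.0], [0.002, 0.003, -1.0]]
force: [0.3, 0.8, -0.7]
gripper_width: 0.0854
finger_force: 0.0
```

Request:
step_arm:
  plan:
    - [[0, 0, 0], 0, 0.3]
    - [[0, 0, 0], 0, 0]
    - [[0, 0, 0], 0, -0.1]
    - [[0, 0, 0], 0, -0.2]
    - [[0, 0, 0], 0, -0.2]
  newtons: 40

```text
time_s: 3.95
tcp_pos: [0.5598, 0.0168, 0.0704]
orientation: [[-0.642, -0.766, 0.0], [-0.766, 0.642, 0.001], [-0.001, 0.001, -1.0]]
force: [-5.4, 4.7, 1.3]
gripper_width: 0.0386
finger_force: 40.2
```

In the tool's units: 1.5 mm / 750 = 0.002, 1.2 mm / 750 = 0.0016.

Request:
step_arm:
  plan:
    - [[0, 0.0007, 0.0004], 0, -0.3]
    - [[0, 0.0007, 0.0008], 0, -0.3]
    - [[0, 0.0007, 0.0012], 0, -0.3]
    - [[0, 0.0007, 0.0016], 0, -0.3]
    - [[0, 0.0007, 0.002], 0, -0.3]

```text
time_s: 4.45
tcp_pos: [0.5598, 0.0168, 0.0686]
orientation: [[-0.642, -0.766, 0.001], [-0.766, 0.642, 0.001], [-0.001, 0.0, -1.0]]
force: [-3.4, 3.9, 1.1]
gripper_width: 0.0391
finger_force: 40.3
```

In the tool's units: 0.8 mm / 750 = 0.0011, 0.6 mm / 750 = 0.0008.

Request:
step_arm:
  plan:
    - [[0, 0, 0.0003], 0, -0.3]
    - [[0, 0, 0.0005], 0, -0.3]
    - [[0, 0, 0.0008], 0, -0.3]
    - [[0, 0, 0.0011], 0, -0.3]
    - [[0, 0, 0.0011], 0, -0.3]

```text
time_s: 4.95
tcp_pos: [0.5598, 0.0168, 0.0678]
orientation: [[-0.642, -0.766, 0.001], [-0.766, 0.642, 0.001], [-0.001, 0.0, -1.0]]
force: [-3.2, 4.1, 1.7]
gripper_width: 0.0388
finger_force: 40.3
```

In the tool's units: 0.8 mm / 750 = 0.0011, 0.6 mm / 750 = 0.0008.

Request:
step_arm:
  plan:
    - [[0, 0, 0.0003], 0, -0.3]
    - [[0, 0, 0.0005], 0, -0.3]
    - [[0, 0, 0.0008], 0, -0.3]
    - [[0, 0, 0.0011], 0, -0.3]
    - [[0, 0, 0.0011], 0, -0.3]

```text
time_s: 5.45
tcp_pos: [0.5597, 0.0168, 0.067]
orientation: [[-0.642, -0.766, 0.001], [-0.766, 0.642, 0.001], [-0.001, 0.0, -1.0]]
force: [-2.8, 3.7, 1.4]
gripper_width: 0.0385
finger_force: 40.3
```

In the tool's units: 0.8 mm / 750 = 0.0011, 0.6 mm / 750 = 0.0008.

Request:
step_arm:
  plan:
    - [[0, 0, 0.0003], 0, -0.3]
    - [[0, 0, 0.0005], 0, -0.3]
    - [[0, 0, 0.0008], 0, -0.3]
    - [[0, 0, 0.0011], 0, -0.3]
    - [[0, 0, 0.0011], 0, -0.3]

```text
time_s: 5.95
tcp_pos: [0.5598, 0.0168, 0.0662]
orientation: [[-0.642, -0.766, 0.001], [-0.766, 0.642, 0.001], [-0.001, 0.0, -1.0]]
force: [-4.4, 3.4, 1.4]
gripper_width: 0.0384
finger_force: 40.3
```

In the tool's units: 0.8 mm / 750 = 0.0011, 0.6 mm / 750 = 0.0008.

Request:
step_arm:
  plan:
    - [[0, 0, 0.0003], 0, -0.3]
    - [[0, 0, 0.0005], 0, -0.3]
    - [[0, 0, 0.0008], 0, -0.3]
    - [[0, 0, 0.0011], 0, -0.3]
    - [[0, 0, 0.0011], 0, -0.3]

```text
time_s: 6.45
tcp_pos: [0.5598, 0.0168, 0.0655]
orientation: [[-0.642, -0.766, 0.001], [-0.766, 0.642, 0.001], [-0.001, -0.0, -1.0]]
force: [-3.7, 3.5, 3.7]
gripper_width: 0.0389
finger_force: 40.4
```

Run:
```python
from h import *
I=[]
for n in("top","side","wrist"):
    c=cams.camera(n);I.append(c["img"])
print(sensors.state()["force"])
o=np.zeros((550,800,3),np.uint8)
o[:300,:391]=cv2.resize(I[0][100:250,280:450],(391,300));o[:300,400:791]=cv2.resize(I[1][180:330,250:420],(391,300));o[300:550,:400]=cv2.resize(I[2],(400,250));o[300:550,400:]=cv2.resize(I[2][100:350,120:520],(400,250))
cv2.imwrite("pics/z3.png",o[...,::-1])
```

```text
[-4.15033751  3.30154375  2.49402293]
```

View pics/z3.png

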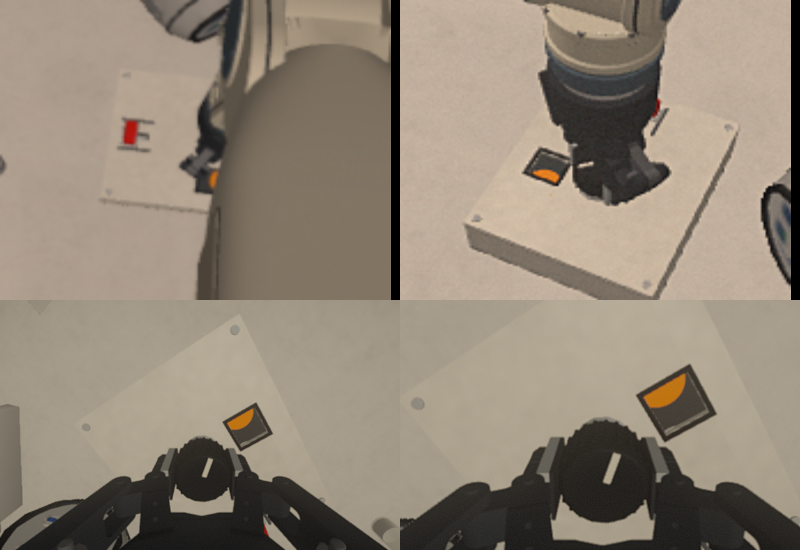

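The side view (window near crop 547,165) and the wrist view (window near 248,427) both show the window while the knob is gripped. I keep pressing down in small steps.

In the tool's units: 0.5 mm / 750 = 0.0007, 0.4 mm / 750 = 0.0005.

Request:
step_arm:
  plan:
    - [[0, 0, 0.0003], 0, -0.3]
    - [[0, 0, 0.0005], 0, -0.3]
    - [[0, 0, 0.0007], 0, -0.3]
    - [[0, 0, 0.0007], 0, -0.3]
    - [[0, 0, 0.0007], 0, -0.3]

```text
time_s: 7.1
tcp_pos: [0.5598, 0.0168, 0.0652]
orientation: [[-0.642, -0.766, 0.001], [-0.766, 0.642, 0.001], [-0.001, -0.0, -1.0]]
force: [-4.5, 4.9, 4.4]
gripper_width: 0.0388
finger_force: 40.5
```

In the tool's units: 0.5 mm / 750 = 0.0007, 0.4 mm / 750 = 0.0005.

Request:
step_arm:
  plan:
    - [[0, 0, 0.0003], 0, -0.3]
    - [[0, 0, 0.0005], 0, -0.3]
    - [[0, 0, 0.0007], 0, -0.3]
    - [[0, 0, 0.0007], 0, -0.3]
    - [[0, 0, 0.0007], 0, -0.3]

```text
time_s: 7.6
tcp_pos: [0.5598, 0.0168, 0.0649]
orientation: [[-0.642, -0.766, 0.001], [-0.766, 0.642, 0.001], [-0.001, -0.0, -1.0]]
force: [-4.8, 3.9, 7.2]
gripper_width: 0.0387
finger_force: 40.7
```

In the tool's units: 0.6 mm / 750 = 0.0008, 0.4 mm / 750 = 0.0005.

Request:
step_arm:
  plan:
    - [[0, 0, 0.0003], 0, -0.3]
    - [[0, 0, 0.0005], 0, -0.3]
    - [[0, 0, 0.0008], 0, -0.3]
    - [[0, 0, 0.0008], 0, -0.3]
    - [[0, 0, 0.0008], 0, -0.3]

```text
time_s: 8.1
tcp_pos: [0.5598, 0.0169, 0.0645]
orientation: [[-0.642, -0.766, 0.001], [-0.766, 0.642, 0.001], [-0.001, -0.001, -1.0]]
force: [-6.2, 4.7, 9.9]
gripper_width: 0.0395
finger_force: 40.9
```

In the tool's units: 20 degrees / 60 = 0.3333.

Request:
step_arm:
  plan:
    - [[0, 0, 0], 0.0667, -0.3]
    - [[0, 0, 0], 0.1333, -0.3]
    - [[0, 0, 0], 0.2, -0.3]
    - [[0, 0, 0], 0.2667, -0.3]
    - [[0, 0, 0], 0.3333, -0.3]

```text
time_s: 8.6
tcp_pos: [0.5597, 0.0168, 0.0645]
orientation: [[-0.867, -0.498, 0.001], [-0.498, 0.867, 0.0], [-0.001, -0.0, -1.0]]
force: [-6.5, 4.2, 9.8]
gripper_width: 0.0386
finger_force: 40.8
```

```bash
cat >> h.py <<'E'
KN=np.array([.5601,.0165]);YAW=-.1477
hx=np.array([np.cos(YAW),np.sin(YAW)]);hy=np.array([-hx[1],hx[0]])
W=np.append(KN-.045*hx,.056)
ZF=.0494
def look(n="side",verbose=True):
    c=cams.camera(n);im=c["img"];hsv=cv2.cvtColor(im,cv2.COLOR_RGB2HSV)
    # window inner region corners
    q=np.array([proj(c,np.append(W[:2]+a*hx+b*hy,.056)) for a,b in((.0125,.0125),(.0125,-.0125),(-.0125,-.0125),(-.0125,.0125))])
    m=np.zeros(im.shape[:2],np.uint8);cv2.fillPoly(m,[np.round(q).astype(int)],1)
    col=(m>0)&(hsv[...,1]>110)&(hsv[...,2]>60)
    ys,xs=np.nonzero(col)
    out=(n,m.sum(),len(xs))
    if len(xs):
        P=np.array([onz(c,x,y,ZF)[:2]-W[:2] for x,y in zip(xs,ys)])*1000
        print(*out,"hue",np.median(hsv[ys,xs,0]),"hx mean/min/max",(P@hx).mean().round(1),(P@hx).min().round(1),(P@hx).max().round(1),"hy",(P@hy).mean().round(1),(P@hy).min().round(1),(P@hy).max().round(1))
    else: print(*out)
    return c
E
python3 - <<'E'
from h import *
look("side");look("wrist");print(sensors.state()["force"])
E
```

```text
side 173 43 hue 14.0 hx mean/min/max 0.8 -10.9 10.6 hy -5.9 -9.7 -0.9
wrist 2372 945 hue 17.0 hx mean/min/max 0.7 -12.6 12.8 hy -4.6 -10.2 2.6
[-6.68451006  5.04335214  9.45831347]
```

In the tool's units: 0.4 mm / 750 = 0.0005, 0.2 mm / 750 = 0.0003, 25 degrees / 60 = 0.4167.

Request:
step_arm:
  plan:
    - [[0.0003, 0.0005, 0.0001], 0.0833, -0.3]
    - [[0.0003, 0.0005, 0.0003], 0.1667, -0.3]
    - [[0.0003, 0.0005, 0.0003], 0.25, -0.3]
    - [[0.0003, 0.0005, 0.0003], 0.3333, -0.3]
    - [[0.0003, 0.0005, 0.0003], 0.4167, -0.3]

```text
time_s: 9.2
tcp_pos: [0.5595, 0.0168, 0.0644]
orientation: [[-0.996, -0.084, 0.001], [-0.084, 0.996, 0.0], [-0.001, -0.0, -1.0]]
force: [-5.5, 4.0, 9.8]
gripper_width: 0.0388
finger_force: 40.8
```

Run:
```python
from h import *
look("side");look("wrist");print(sensors.state()["force"])
```

```text
side 173 42 hue 14.0 hx mean/min/max 1.1 -10.2 10.6 hy -5.8 -9.7 -0.9
wrist 2515 1109 hue 17.0 hx mean/min/max 0.8 -12.1 13.1 hy -5.3 -11.6 2.7
[-5.79636271  3.46448369  9.60042842]
```

In the tool's units: 0.4 mm / 750 = 0.0005, 0.2 mm / 750 = 0.0003, 15 degrees / 60 = 0.25.

Request:
step_arm:
  plan:
    - [[0, 0, 0.0003], 0, -0.3]
    - [[0, 0, 0.0005], 0, -0.3]
    - [[0, 0, 0.0005], 0.0833, -0.3]
    - [[0, 0, 0.0005], 0.1667, -0.3]
    - [[0, 0, 0.0005], 0.25, -0.3]

```text
time_s: 9.8
tcp_pos: [0.5594, 0.0169, 0.0641]
orientation: [[-0.984, 0.177, 0.001], [0.177, 0.984, 0.0], [-0.001, 0.0, -1.0]]
force: [-6.7, 4.3, 11.6]
gripper_width: 0.0391
finger_force: 41.0
```

Run:
```python
from h import *
look("side");c=look("wrist");s=sensors.state();print(s["force"],s["ft_torque"],s["qpos"]);save(c,"w4")
```

```text
side 173 54 hue 14.0 hx mean/min/max -5.8 -13.9 3.2 hy -1.7 -9.7 6.8
wrist 2531 1875 hue 17.0 hx mean/min/max 0.2 -12.0 13.1 hy -1.5 -12.0 10.6
[-6.72650194  5.00042012 11.73786257] [ 0.27878028  1.39785755 -0.0029642 ] [-1.19953581e-01  3.74214133e-01 -2.56330819e-01  9.39023299e-01
  1.90879473e-04  5.71088416e-02]
```

View pics/w4.png

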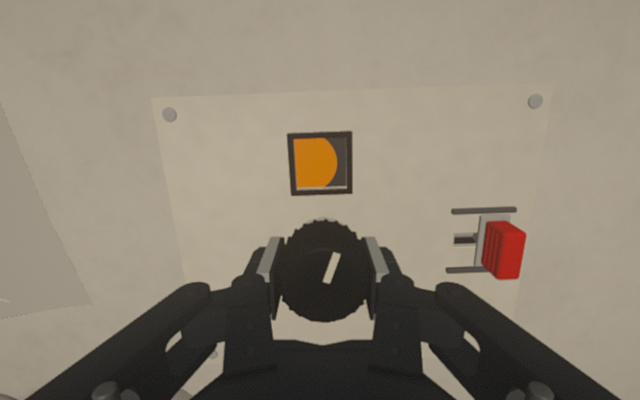

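The wrist view shows the wheel now driving: orange in the window (320,163) has moved about 8 mm towards the lock for a 15° turn. Green is about 66° away.

In the tool's units: 0.2 mm / 750 = 0.0003, 0.1 mm / 750 = 0.0001, 40 degrees / 60 = 0.6667.

Request:
step_arm:
  plan:
    - [[0, 0, 0.0001], 0.1333, -0.3]
    - [[0, 0, 0.0003], 0.2667, -0.3]
    - [[0, 0, 0.0003], 0.4, -0.3]
    - [[0, 0, 0.0003], 0.5333, -0.3]
    - [[0, 0, 0.0003], 0.6667, -0.3]

```text
time_s: 10.4
tcp_pos: [0.5591, 0.0171, 0.0639]
orientation: [[-0.639, 0.769, 0.001], [0.769, 0.639, 0.0], [-0.0, 0.001, -1.0]]
force: [-7.2, 5.2, 13.4]
gripper_width: 0.0388
finger_force: 41.0
```

Run:
```python
from h import *
look("side");c=look("wrist");s=sensors.state();print(s["force"],s["ft_torque"],s["qpos"])
```

```text
side 173 4 hue 12.0 hx mean/min/max -6.5 -8.5 -5.1 hy 11.4 9.9 12.7
wrist 2345 430 hue 58.0 hx mean/min/max 4.4 -6.0 12.9 hy -3.2 -11.8 11.0
[-7.74042196  4.31709978 13.14910089] [ 0.54377714  1.84512186 -0.03538224] [-1.19786982e-01  3.74295820e-01 -2.56717947e-01  9.38992911e-01
  5.10772693e-04  7.57132340e-01]
```

In the tool's units: 20 degrees / 60 = 0.3333.

Request:
step_arm:
  plan:
    - [[0, 0, 0], 0.0833, -0.3]
    - [[0, 0, 0], 0.1667, -0.3]
    - [[0, 0, 0], 0.25, -0.3]
    - [[0, 0, 0], 0.3333, -0.3]
    - [[0, 0, 0], 0.3333, -0.3]

```text
time_s: 11.0
tcp_pos: [0.5591, 0.0172, 0.0639]
orientation: [[-0.34, 0.94, 0.001], [0.94, 0.34, 0.001], [0.001, 0.001, -1.0]]
force: [-6.5, 5.4, 13.2]
gripper_width: 0.0388
finger_force: 41.1
```

Run:
```python
from h import *
look("side");c=look("wrist");s=sensors.state();print(s["force"],s["ft_torque"])
```

```text
side 173 57 hue 62.0 hx mean/min/max -0.7 -13.6 9.8 hy -4.4 -9.7 4.6
wrist 2233 1503 hue 59.0 hx mean/min/max -0.3 -13.6 12.7 hy -2.4 -11.9 8.7
[-7.03530943  5.50788207 13.96252777] [0.80369854 1.97151855 0.01271689]
```

In the tool's units: 8 degrees / 60 = 0.1333.

Request:
step_arm:
  plan:
    - [[0, 0, 0], 0.05, -0.3]
    - [[0, 0, 0], 0.1, -0.3]
    - [[0, 0, 0], 0.1333, -0.3]
    - [[0, 0, 0], 0.1333, -0.3]
    - [[0, 0, 0], 0.1333, -0.3]

```text
time_s: 11.6
tcp_pos: [0.5591, 0.0173, 0.0639]
orientation: [[-0.209, 0.978, 0.001], [0.978, 0.209, 0.001], [0.001, 0.001, -1.0]]
force: [-7.3, 5.7, 12.7]
gripper_width: 0.0388
finger_force: 41.0
```

Run:
```python
from h import *
look("side");c=look("wrist");s=sensors.state();print(s["force"],s["ft_torque"])
u,v=map(int,proj(c,W));print(u,v)
cv2.imwrite("pics/w5.png",cv2.resize(c["img"][max(v-60,0):v+60,max(u-60,0):u+60],None,fx=4,fy=4,interpolation=0)[...,::-1])
```

```text
side 173 82 hue 62.0 hx mean/min/max -2.3 -12.9 9.8 hy -2.1 -9.7 8.8
wrist 2127 1714 hue 60.0 hx mean/min/max -0.6 -13.7 12.3 hy -0.7 -12.1 10.3
[-7.45699694  5.07938773 13.43333234] [0.97317935 2.00790098 0.06750179]
243 221
```

View pics/w5.png

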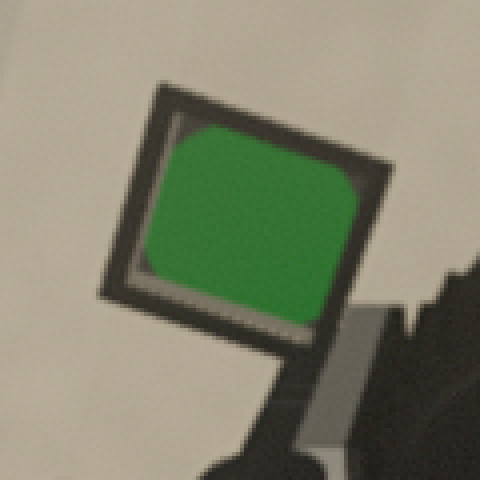

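The green disc nearly fills the window, with all four dark corners showing. Bezel corners are at crop (163,85), (392,165), (290,355) and (100,296). Next I measure the centring from the corner arcs and the bezel.

```bash
cat >> h.py <<'E'
def arc(c,w=W):
    im=c["img"];hsv=cv2.cvtColor(im,cv2.COLOR_RGB2HSV)
    g=(abs(hsv[...,0].astype(int)-60)<15)&(hsv[...,1]>110)&(hsv[...,2]>60)
    u,v=proj(c,w);m=np.zeros_like(g);u,v=int(u),int(v);m[max(v-60,0):v+60,max(u-60,0):u+60]=1
    ys,xs=np.nonzero(g&m);P=np.array([onz(c,x,y,ZF)[:2]-w[:2] for x,y in zip(xs,ys)])*1000
    P=P@np.c_[hx,hy]
    for a in (30,38,45,52,60,120,128,135,142,150,210,218,225,232,240,300,308,315,322,330):
        d=np.array([np.cos(np.radians(a)),np.sin(np.radians(a))]);print(a,(P@d).max().round(1),end="; ")
    print()
E
python3 - <<'E'
from h import *
c=cams.camera("wrist");arc(c)
Q=np.array([onz(c,183+x/4,161+y/4,.056)[:2] for x,y in((163,85),(392,165),(100,296))])
print("bezel centre err mm",((Q[1]+Q[2])/2-W[:2])@np.c_[hx,hy]*1000,"sides",np.linalg.norm(Q[1]-Q[0]),np.linalg.norm(Q[2]-Q[0]))
arc(cams.camera("side"))
E
```

```text
30 14.6; 38 14.7; 45 14.5; 52 14.6; 60 14.3; 120 15.0; 128 15.2; 135 15.1; 142 15.1; 150 15.3; 210 16.0; 218 16.2; 225 16.2; 232 16.0; 240 15.7; 300 15.3; 308 15.6; 315 15.7; 322 15.6; 330 15.3; 
bezel centre err mm [-0.3528918   1.41815744] sides 0.03092767724108618 0.0315411246099363
30 5.1; 38 5.3; 45 5.5; 52 5.8; 60 6.4; 120 9.5; 128 9.7; 135 9.7; 142 10.1; 150 10.6; 210 14.2; 218 14.4; 225 14.4; 232 14.1; 240 13.6; 300 12.6; 308 13.1; 315 13.2; 322 13.2; 330 12.9;
```

Relative to the bezel, green is still about 2 mm short. I'll turn it a little more.

In the tool's units: 2.5 degrees / 60 = 0.0417.

Request:
step_arm:
  plan:
    - [[0, 0, 0], 0.0167, -0.3]
    - [[0, 0, 0], 0.0333, -0.3]
    - [[0, 0, 0], 0.0417, -0.3]
    - [[0, 0, 0], 0.0417, -0.3]
    - [[0, 0, 0], 0.0417, -0.3]

```text
time_s: 12.3
tcp_pos: [0.5591, 0.0173, 0.0639]
orientation: [[-0.166, 0.986, 0.001], [0.986, 0.166, 0.001], [0.001, 0.001, -1.0]]
force: [-6.8, 6.2, 13.6]
gripper_width: 0.0386
finger_force: 41.0
```

Run:
```python
from h import *
arc(cams.camera("wrist"));print(sensors.state()["force"])
```

```text
30 15.4; 38 15.7; 45 15.8; 52 15.8; 60 15.5; 120 15.9; 128 16.3; 135 16.5; 142 16.4; 150 15.9; 210 15.2; 218 15.1; 225 14.9; 232 14.7; 240 14.4; 300 14.1; 308 14.3; 315 14.5; 322 14.5; 330 14.4; 
[-8.02192296  5.89090171 12.98508795]
```

Green is now centred to within about 1 mm. I lift, release and go up.

In the tool's units: -6 mm / 750 = -0.008, -4 mm / 750 = -0.0053.

Request:
step_arm:
  plan:
    - [[0, 0, -0.0027], 0, -0.3]
    - [[0, 0, -0.0053], 0, -0.3]
    - [[0, 0, -0.008], 0, -0.3]
    - [[0, 0, -0.008], 0, 0.3]
    - [[0, 0, -0.008], 0, 1]

```text
time_s: 12.85
tcp_pos: [0.5601, 0.0163, 0.0688]
orientation: [[-0.165, 0.986, 0.002], [0.986, 0.165, -0.001], [-0.001, 0.002, -1.0]]
force: [0.3, -0.5, 0.6]
gripper_width: 0.0663
finger_force: 0.0
```

In the tool's units: -100 mm / 750 = -0.1333, -70 mm / 750 = -0.0933.

Request:
step_arm:
  plan:
    - [[0, 0, 0], 0, 1]
    - [[0, 0, 0], 0, 1]
    - [[0, 0, -0.04], 0, 1]
    - [[0, 0, -0.0933], 0, 1]
    - [[0, 0, -0.1333], 0, 1]

```text
time_s: 13.35
tcp_pos: [0.5597, 0.0164, 0.1701]
orientation: [[-0.166, 0.986, 0.001], [0.986, 0.166, -0.0], [-0.0, 0.001, -1.0]]
force: [0.1, 0.3, -0.0]
gripper_width: 0.0855
finger_force: 0.0
```

Run:
```python
from h import *
c=cams.camera("side");s=sensors.state();print(s["tcp_pos"],s["force"],s["gripper_width"],s["qpos"]);w=cams.camera("wrist")
arc(w);arc(c)
u,v=map(int,proj(w,np.append(KN+.03*hy,.06)))
o=np.zeros((500,800,3),np.uint8)
o[:,:400]=cv2.resize(c["img"][190:350,260:388],(400,500),interpolation=2);o[:250,400:]=cv2.resize(w["img"],(400,250))
cv2.imwrite("pics/z6.png",o[...,::-1])
for n,cc in(("side",c),("wrist",w)):
    im=cc["img"].astype(int);red=(im[...,0]>100)&(im[...,1]<60)&(im[...,2]<70)
    u,v=proj(cc,np.append(KN+.091*hy,.077));m=np.zeros_like(red);m[max(int(v)-50,0):int(v)+50,max(int(u)-50,0):int(u)+50]=1
    ys,xs=np.nonzero(red&m)
    P=np.array([(onz(cc,x,y,.077)[:2]-KN)@np.c_[hx,hy] for x,y in zip(xs,ys)])
    print(n,len(xs),P.mean(0),P.min(0),P.max(0))
```

```text
[0.5613852  0.01627573 0.17476368] [ 1.31556525 -0.5032941   4.50194919] 0.08539758290069895 [-1.20363437e-01  2.95231642e-01 -7.22034592e-02  1.19599811e+00
 -1.18110395e-04  1.28415328e+00]
30 15.8; 38 16.0; 45 16.1; 52 16.0; 60 15.7; 120 16.0; 128 16.1; 135 16.0; 142 15.7; 150 15.4; 210 14.4; 218 14.6; 225 14.5; 232 14.1; 240 13.5; 300 13.6; 308 14.1; 315 14.2; 322 14.5; 330 14.4; 
30 12.6; 38 12.7; 45 12.6; 52 12.6; 60 12.7; 120 12.0; 128 12.6; 135 13.0; 142 13.2; 150 13.2; 210 16.0; 218 16.2; 225 16.1; 232 15.8; 240 15.1; 300 12.6; 308 13.1; 315 13.2; 322 13.2; 330 12.9; 
side 108 [0.00154673 0.08390519] [-0.01179301  0.07376912] [0.01522072 0.09341794]
wrist 531 [-0.00072526  0.09216404] [-0.01282713  0.08621667] [0.0117401  0.09793688]
```

View pics/z6.png

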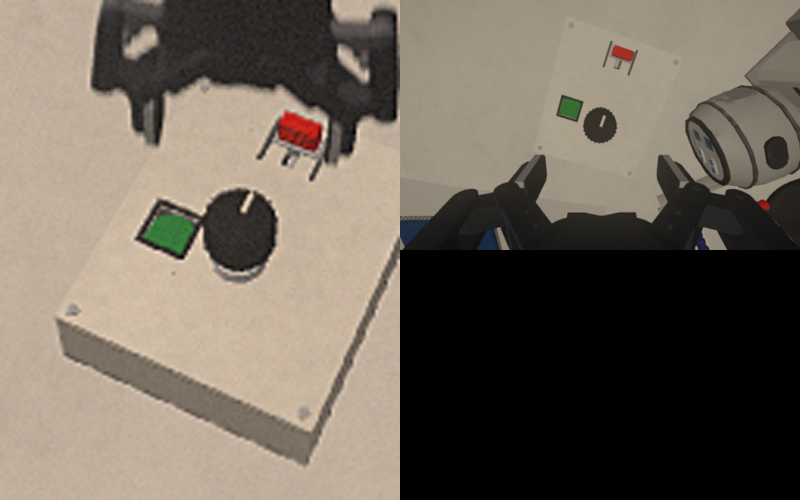

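The knob is up, green is centred, and the lock tab is at hy ≈ 92 mm with hx ≈ 0. I go behind the tab with the fingers shut.

In the tool's units: 112 mm / 750 = 0.1493, 76 mm / 750 = 0.1013, 18 degrees / 60 = 0.3.

Request:
step_arm:
  plan:
    - [[0.0507, 0.016, 0], 0.1, 0.2]
    - [[0.1013, 0.0333, 0], 0.2, -0.5]
    - [[0.1493, 0.0493, 0], 0.3, -1]
    - [[0.1493, 0.0493, 0], 0.3, -1]
    - [[0.1493, 0.0493, 0], 0.3, -1]
  newtons: 40

```text
time_s: 13.95
tcp_pos: [0.5771, 0.1339, 0.1673]
orientation: [[0.145, 0.989, -0.001], [0.989, -0.145, -0.0], [-0.001, -0.001, -1.0]]
force: [0.3, -0.6, -0.3]
gripper_width: 0.0123
finger_force: 0.0
```

Run:
```python
from h import *
s=sensors.state();p=s["tcp_pos"];print(p,(p[:2]-KN)@np.c_[hx,hy],s["orientation"][:,0],s["gripper_width"])
```

```text
[0.57712777 0.1338678  0.16726356] [-0.00042989  0.11859579] [ 1.44629393e-01  9.89485754e-01 -5.30085177e-04] 0.012281995611012763
```

In the tool's units: 103 mm / 750 = 0.1373, 98 mm / 750 = 0.1307.

Request:
step_arm:
  plan:
    - [[0, 0, 0.04], 0, -1]
    - [[0, 0, 0.08], 0, -1]
    - [[0, 0, 0.1133], 0, -1]
    - [[0, 0, 0.1307], 0, -1]
    - [[0, 0, 0.1373], 0, -1]

```text
time_s: 14.45
tcp_pos: [0.5768, 0.1322, 0.0639]
orientation: [[0.148, 0.989, -0.002], [0.989, -0.148, -0.0], [-0.001, -0.002, -1.0]]
force: [0.2, 0.9, 0.6]
gripper_width: -0.0001
finger_force: 0.0
```

In the tool's units: -8 mm / 750 = -0.0107, -7 mm / 750 = -0.0093.

Request:
step_arm:
  plan:
    - [[-0.0027, 0, 0], 0, -1]
    - [[-0.0053, 0, 0], 0, -1]
    - [[-0.008, 0, 0], 0, -1]
    - [[-0.0093, 0, 0], 0, -1]
    - [[-0.0107, 0, 0], 0, -1]

```text
time_s: 14.95
tcp_pos: [0.5765, 0.1251, 0.0657]
orientation: [[0.147, 0.989, 0.001], [0.989, -0.147, 0.0], [0.0, 0.001, -1.0]]
force: [0.3, -0.2, -0.3]
gripper_width: -0.0001
finger_force: 0.0
```

In the tool's units: -4 mm / 750 = -0.0053, -3 mm / 750 = -0.004.

Request:
step_arm:
  plan:
    - [[-0.0013, 0, 0], 0, -1]
    - [[-0.0027, 0, 0], 0, -1]
    - [[-0.004, 0, 0], 0, -1]
    - [[-0.0053, 0, 0], 0, -1]
    - [[-0.0053, 0, 0], 0, -1]

```text
time_s: 15.45
tcp_pos: [0.5757, 0.1213, 0.0652]
orientation: [[0.147, 0.989, 0.0], [0.989, -0.147, 0.0], [0.0, 0.0, -1.0]]
force: [-0.4, 0.5, 0.9]
gripper_width: 0.0001
finger_force: 0.5
```

In the tool's units: -2 mm / 750 = -0.0027, -1.5 mm / 750 = -0.002.

Request:
step_arm:
  plan:
    - [[-0.0007, 0, 0], 0, -1]
    - [[-0.0013, 0, 0], 0, -1]
    - [[-0.002, 0, 0], 0, -1]
    - [[-0.0027, 0, 0], 0, -1]
    - [[-0.0027, 0, 0], 0, -1]

```text
time_s: 15.95
tcp_pos: [0.5754, 0.1192, 0.0652]
orientation: [[0.147, 0.989, -0.0], [0.989, -0.147, -0.0], [-0.0, 0.0, -1.0]]
force: [0.6, 1.7, 0.5]
gripper_width: -0.0003
finger_force: 0.6
```

In the tool's units: -1 mm / 750 = -0.0013, -0.5 mm / 750 = -0.0007.

Request:
step_arm:
  plan:
    - [[-0.0007, 0, 0], 0, -1]
    - [[-0.0013, 0, 0], 0, -1]
    - [[-0.0013, 0, 0], 0, -1]
    - [[-0.0013, 0, 0], 0, -1]
    - [[-0.0013, 0, 0], 0, -1]

```text
time_s: 16.45
tcp_pos: [0.5751, 0.1182, 0.0651]
orientation: [[0.147, 0.989, -0.0], [0.989, -0.147, -0.0], [-0.0, -0.0, -1.0]]
force: [0.8, 0.7, 0.6]
gripper_width: -0.0
finger_force: 0.4
```

In the tool's units: -0.9 mm / 750 = -0.0012, -0.6 mm / 750 = -0.0008.

Request:
step_arm:
  plan:
    - [[-0.0004, 0, 0], 0, -1]
    - [[-0.0008, 0, 0], 0, -1]
    - [[-0.0012, 0, 0], 0, -1]
    - [[-0.0012, 0, 0], 0, -1]
    - [[-0.0012, 0, 0], 0, -1]

```text
time_s: 16.95
tcp_pos: [0.575, 0.1174, 0.0651]
orientation: [[0.147, 0.989, -0.0], [0.989, -0.147, -0.0], [-0.0, -0.0, -1.0]]
force: [1.0, 1.3, 0.3]
gripper_width: -0.0
finger_force: 0.6
```

In the tool's units: -0.9 mm / 750 = -0.0012, -0.6 mm / 750 = -0.0008.

Request:
step_arm:
  plan:
    - [[-0.0004, 0, 0], 0, -1]
    - [[-0.0008, 0, 0], 0, -1]
    - [[-0.0012, 0, 0], 0, -1]
    - [[-0.0012, 0, 0], 0, -1]
    - [[-0.0012, 0, 0], 0, -1]

```text
time_s: 17.45
tcp_pos: [0.5749, 0.1165, 0.0651]
orientation: [[0.147, 0.989, -0.0], [0.989, -0.147, -0.0], [-0.0, -0.0, -1.0]]
force: [0.1, 1.0, -0.3]
gripper_width: -0.0001
finger_force: 0.6
```

```bash
cat >> h.py <<'E'
def lock(n="top"):
    cc=cams.camera(n)
    im=cc["img"].astype(int);red=(im[...,0]>100)&(im[...,1]<60)&(im[...,2]<70)
    u,v=proj(cc,np.append(KN+.085*hy,.077));m=np.zeros_like(red);m[max(int(v)-40,0):int(v)+40,max(int(u)-40,0):int(u)+40]=1
    ys,xs=np.nonzero(red&m)
    if len(xs)==0: return print(n,0)
    P=np.array([(onz(cc,x,y,.077)[:2]-KN)@np.c_[hx,hy] for x,y in zip(xs,ys)])*1000
    print(n,len(xs),P.mean(0),P.min(0),P.max(0))
E
python3 - <<'E'
from h import *
for n in("top","side","wrist"): lock(n)
s=sensors.state();p=s["tcp_pos"];print((p[:2]-KN)@np.c_[hx,hy],s["force"])
E
```

```text
top 0
side 118 [ 1.3536186  76.42456847] [-12.59420899  65.98865403] [15.29238872 86.95684079]
wrist 0
[-7.23452563e-05  1.01079802e-01] [ 0.02219146  0.26542778 -0.91800841]
```

The tab has moved about 7 mm with no strike, so the bolt is in the notch. I continue to the stop.

In the tool's units: -2.4 mm / 750 = -0.0032, -1.8 mm / 750 = -0.0024.

Request:
step_arm:
  plan:
    - [[-0.0008, 0, 0], 0, -1]
    - [[-0.0016, 0, 0], 0, -1]
    - [[-0.0024, 0, 0], 0, -1]
    - [[-0.0032, 0, 0], 0, -1]
    - [[-0.0032, 0, 0], 0, -1]

```text
time_s: 18.1
tcp_pos: [0.5745, 0.114, 0.0652]
orientation: [[0.147, 0.989, -0.0], [0.989, -0.147, -0.0], [-0.0, -0.0, -1.0]]
force: [0.1, 1.5, 0.0]
gripper_width: -0.0
finger_force: 0.5
```

Request:
step_arm:
  plan:
    - [[-0.0005, 0, 0], 0, -1]
    - [[-0.0011, 0, 0], 0, -1]
    - [[-0.0016, 0, 0], 0, -1]
    - [[-0.0021, 0, 0], 0, -1]
    - [[-0.0021, 0, 0], 0, -1]

```text
time_s: 18.6
tcp_pos: [0.5743, 0.1125, 0.0652]
orientation: [[0.147, 0.989, -0.0], [0.989, -0.147, -0.0], [-0.0, -0.0, -1.0]]
force: [-0.2, 1.7, -1.2]
gripper_width: -0.0003
finger_force: 0.6
```

In the tool's units: -0.8 mm / 750 = -0.0011, -0.6 mm / 750 = -0.0008.

Request:
step_arm:
  plan:
    - [[-0.0004, 0, 0], 0, -1]
    - [[-0.0008, 0, 0], 0, -1]
    - [[-0.0011, 0, 0], 0, -1]
    - [[-0.0011, 0, 0], 0, -1]
    - [[-0.0011, 0, 0], 0, -1]

```text
time_s: 19.1
tcp_pos: [0.5742, 0.1117, 0.0652]
orientation: [[0.147, 0.989, -0.0], [0.989, -0.147, -0.0], [-0.0, -0.0, -1.0]]
force: [0.1, 1.9, -0.3]
gripper_width: -0.0003
finger_force: 0.6
```

Request:
step_arm:
  plan:
    - [[-0.0004, 0, 0], 0, -1]
    - [[-0.0008, 0, 0], 0, -1]
    - [[-0.0011, 0, 0], 0, -1]
    - [[-0.0011, 0, 0], 0, -1]
    - [[-0.0011, 0, 0], 0, -1]

```text
time_s: 19.6
tcp_pos: [0.5742, 0.1112, 0.0652]
orientation: [[0.147, 0.989, 0.0], [0.989, -0.147, 0.0], [0.0, 0.0, -1.0]]
force: [-0.4, 3.1, -1.1]
gripper_width: -0.0001
finger_force: 1.8
```

In the tool's units: -0.5 mm / 750 = -0.0007, -0.3 mm / 750 = -0.0004.

Request:
step_arm:
  plan:
    - [[-0.0004, 0, 0], 0, -1]
    - [[-0.0007, 0, 0], 0, -1]
    - [[-0.0007, 0, 0], 0, -1]
    - [[-0.0007, 0, 0], 0, -1]
    - [[-0.0007, 0, 0], 0, -1]

```text
time_s: 20.1
tcp_pos: [0.5741, 0.1111, 0.0652]
orientation: [[0.147, 0.989, 0.0], [0.989, -0.147, 0.001], [0.001, -0.0, -1.0]]
force: [-0.2, 7.5, -0.6]
gripper_width: 0.0
finger_force: 3.1
```

Run:
```python
from h import *
lock("side")
s=sensors.state();p=s["tcp_pos"];print((p[:2]-KN)@np.c_[hx,hy],s["force"])
```

```text
side 114 [ 1.56028618 71.53563088] [-12.46187412  60.96750316] [15.32811002 81.86598313]
[-8.83387935e-05  9.56858085e-02] [ 0.54217967  6.05571916 -0.9294257 ]
```

The tab is against its stop: the force rises there and the travel is about 12.5–13 mm. I back off and go up.

In the tool's units: -85 mm / 750 = -0.1133, -45 mm / 750 = -0.06.

Request:
step_arm:
  plan:
    - [[0.0053, 0, 0], 0, -1]
    - [[0.0133, 0, 0], 0, -1]
    - [[0.0213, 0, -0.0133], 0, -1]
    - [[0.0213, 0, -0.06], 0, -1]
    - [[0.0213, 0, -0.1133], 0, -1]

```text
time_s: 20.65
tcp_pos: [0.5757, 0.1267, 0.1508]
orientation: [[0.147, 0.989, -0.002], [0.989, -0.147, -0.001], [-0.001, -0.002, -1.0]]
force: [1.4, -0.3, -0.2]
gripper_width: -0.0002
finger_force: 0.0
```

In the tool's units: -50 mm / 750 = -0.0667, -30 mm / 750 = -0.04.

Request:
step_arm:
  plan:
    - [[0.0267, 0, -0.04], 0, -1]
    - [[0.0267, 0, -0.0667], 0, -1]
    - [[0.0267, 0, -0.0667], 0, -1]
    - [[0.0267, 0, -0.0667], 0, -1]
    - [[0.0267, 0, -0.0667], 0, -1]

```text
time_s: 21.15
tcp_pos: [0.5789, 0.146, 0.1994]
orientation: [[0.147, 0.989, -0.001], [0.989, -0.147, -0.0], [-0.001, -0.001, -1.0]]
force: [0.1, 0.7, -0.2]
gripper_width: -0.0
finger_force: 0.0
```

Run:
```python
from h import *
s=sensors.state();print(s["tcp_pos"],s["force"]);lock("side");lock("wrist");
w=cams.camera("wrist");c=cams.camera("side");arc(w);arc(c)
o=np.zeros((500,800,3),np.uint8)
o[:,:400]=cv2.resize(c["img"][190:350,260:388],(400,500),interpolation=2);o[:250,400:]=cv2.resize(w["img"],(400,250));o[250:,400:]=cv2.resize(cams.camera("top")["img"],(400,250))
cv2.imwrite("pics/z7.png",o[...,::-1])
```

```text
[0.57885629 0.14602128 0.1993608 ] [ 0.06387049  0.74706829 -0.16498892]
side 113 [ 1.44951813 71.3159894 ] [-12.46187412  60.96750316] [15.32811002 80.90091148]
wrist 144 [-0.27546306 89.06566812] [-11.99286447  86.53402511] [10.83355003 91.68851586]Traceback (most recent call last):
  File "<stdin>", line 3, in <module>
  File "h.py", line 39, in arc
    P=P@np.c_[hx,hy]
      ~^~~~~~~~~~~~~
ValueError: matmul: Input operand 1 has a mismatch in its core dimension 0, with gufunc signature (n?,k),(k,m?)->(n?,m?) (size 2 is different from 0)
```

Run:
```python
from h import *
c=cams.camera("side");arc(c)
o=np.zeros((500,800,3),np.uint8)
o[:,:400]=cv2.resize(c["img"][190:350,260:388],(400,500),interpolation=2);o[:250,400:]=cv2.resize(cams.camera("wrist")["img"],(400,250));o[250:,400:]=cv2.resize(cams.camera("top")["img"],(400,250))
cv2.imwrite("pics/z7.png",o[...,::-1])
```

```text
30 12.6; 38 12.7; 45 12.6; 52 12.6; 60 12.7; 120 12.0; 128 12.6; 135 13.0; 142 13.2; 150 13.2; 210 14.2; 218 14.4; 225 14.4; 232 14.1; 240 13.6; 300 12.6; 308 13.1; 315 13.2; 322 13.2; 330 12.9;
```

View pics/z7.png

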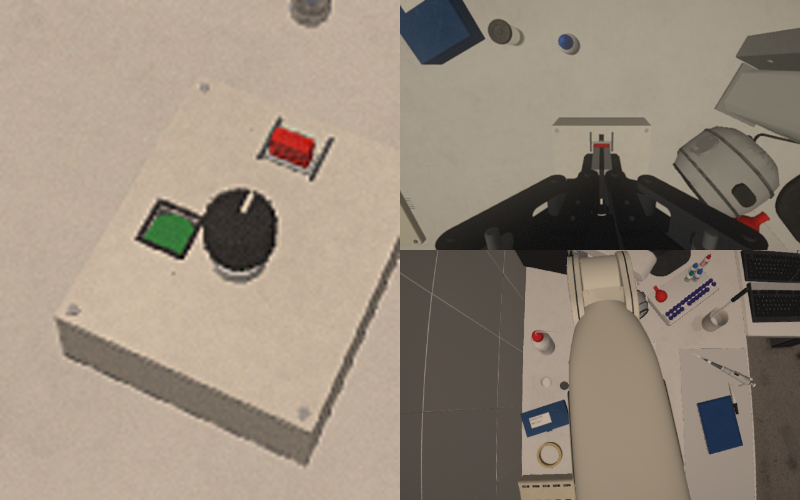

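The lock tab is at the inner end of its rails (crop 290,147), the knob is up (240,230), green fills the window (168,233), and the gripper is clear of everything.

```bash
python3 -c "
from workcell import bot
print(bot.job_done())"
```

```text
the job is handed in; nothing more can be done
None
```

I handed the job in: green is centred in the window to about 1 mm by my measurement, the lock tab is against its stop, the knob has sprung up, and I never touched the vial, dropper bottle or jar; no verdict was returned.

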